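# Sweep the counted vial caps into the tray's trough and shut its cover

## Task

The six black vial caps on the metal counting tray have been counted: with the fingertips, sweep every one of them across the deck and over its open edge into the trough, and only then push the trough's hinged cover over until it is fully shut, to keep the count together. Push only: do not pick up or fling a cap, and leave the cups, beaker, petri dish and pen round the tray where they are.

Things in the scene. Friction and masses are not known exactly. Their poses are not given: they have to be found in the camera images.
- tray: Aluminium counting tray, 190 x 150 mm, 32 mm high, fixed. Origin: centre of its underside, at worktop height; z up, x along its length from the plain end to the trough end, y across. Deck: flat, at z = 22 mm, x = -91 to +43, y = -71 to +71 mm, with a 4 mm thick lip (top at z = 32 mm) along the plain end and both sides. The 32 mm of deck next to the plain end start empty.
- deck_edge (a point): Middle of the deck's straight open edge (no lip), at tray x = +43 mm, y = 0, z = 22 mm. Past it the deck drops into the trough.
- trough (a point): Middle of the trough's floor, at tray x = +67 mm, y = 0, 3 mm above the worktop. The trough spans tray x = +43 to +91 mm and y = -71 to +71 mm; its outer walls rise to z = 32 mm.
- cover (a joint): Hinged grey cover of the trough: plate 149 mm wide, 3 mm thick, 57 mm from hinge to free edge. Hinge line parallel to the tray's y at tray x = +96, z = 35.5 mm (far rim). Rad: 0 = shut flat over the trough, free edge towards the deck; pi/2 = upright; limit 1.95, leaning away from the deck. Starts open at 1.65 to 1.9. Stays where it is left; 1 to 2 N near the free edge moves it.
- cover_tab (a point): Middle of the upper face of the thumb tab (30 mm wide, 12 mm deep) on the cover's free edge, 60 mm from the hinge line; 36 mm above the worktop when the cover is shut. It moves with the cover; while the cover stands open this face looks towards +x of the tray, and the cover's top edge is up to 102 mm above the worktop.
- cap_0_center (a point): Centre (mid-height) of one of the six identical black vial screw caps, ribbed discs 22 mm in diameter and 12 mm high, about 12 g, lying flat and loose on the tray's deck (centre 28 mm above the worktop).
- cap_1_center (a point): Centre of black vial cap 1, the same as cap 0, elsewhere on the deck.
- cap_2_center (a point): Centre of black vial cap 2, the same as cap 0, elsewhere on the deck.
- cap_3_center (a point): Centre of black vial cap 3, the same as cap 0, elsewhere on the deck.
- cap_4_center (a point): Centre of black vial cap 4, the same as cap 0, elsewhere on the deck.
- cap_5_center (a point): Centre of black vial cap 5, the same as cap 0, elsewhere on the deck.
- specimen_cup_0: Bystander: white specimen cup with yellow screw lid, 54 mm diameter, 66 mm high, standing loose to the right of the tray. Origin: centre of its underside.
- specimen_cup_2: Bystander: white specimen cup with white lid, 54 mm diameter, 66 mm high, standing loose to the right of the tray. Origin: centre of its underside.
- beaker_b: Bystander: empty plastic beaker, 80 x 75 mm, 95 mm high, standing loose to the left of the tray. Origin: centre of its underside.
- petri_0: Bystander: closed petri dish, 60 mm diameter, 15 mm high, lying loose to the left of the tray. Origin: centre of its underside.
- marker_pen: Bystander: marker pen, 135 mm long, 17 mm thick, lying loose on the worktop on the robot's side of the tray. Origin: centre of its underside.

How it is judged (in metres and radians):
On the way:
1. all six caps lie in the trough while its cover is still open (x of cap_0_center in the frame of tray between 0.045 and 0.091 m and y of cap_0_center in the frame of tray between -0.072 and 0.072 m and z of each of cap_0_center, cap_1_center, cap_2_center, cap_3_center, cap_4_center, cap_5_center in the frame of tray below 0.028 m and x of cap_1_center in the frame of tray between 0.045 and 0.091 m and y of cap_1_center in the frame of tray between -0.072 and 0.072 m and x of cap_2_center in the frame of tray between 0.045 and 0.091 m and y of cap_2_center in the frame of tray between -0.072 and 0.072 m and x of cap_3_center in the frame of tray between 0.045 and 0.091 m and y of cap_3_center in the frame of tray between -0.072 and 0.072 m and x of cap_4_center in the frame of tray between 0.045 and 0.091 m and y of cap_4_center in the frame of tray between -0.072 and 0.072 m and x of cap_5_center in the frame of tray between 0.045 and 0.091 m and y of cap_5_center in the frame of tray between -0.072 and 0.072 m and value of joint cover above 0.8 rad), for 0.2 s.
At the end, for the whole second after the job is handed in: All six caps lie inside the trough (centres past the deck's open edge, between the trough's walls, and below the cover), and the cover is shut to within 0.05 rad (3 mm at its free edge) (x of cap_0_center in the frame of tray between 0.045 and 0.091 m and y of cap_0_center in the frame of tray between -0.072 and 0.072 m and z of each of cap_0_center, cap_1_center, cap_2_center, cap_3_center, cap_4_center, cap_5_center in the frame of tray below 0.028 m and x of cap_1_center in the frame of tray between 0.045 and 0.091 m and y of cap_1_center in the frame of tray between -0.072 and 0.072 m and x of cap_2_center in the frame of tray between 0.045 and 0.091 m and y of cap_2_center in the frame of tray between -0.072 and 0.072 m and x of cap_3_center in the frame of tray between 0.045 and 0.091 m and y of cap_3_center in the frame of tray between -0.072 and 0.072 m and x of cap_4_center in the frame of tray between 0.045 and 0.091 m and y of cap_4_center in the frame of tray between -0.072 and 0.072 m and x of cap_5_center in the frame of tray between 0.045 and 0.091 m and y of cap_5_center in the frame of tray between -0.072 and 0.072 m and value of joint cover between -0.05 and 0.05 rad); the robot touches nothing.
It fails at once if a cap is picked up or flung: its centre rises 16 mm or more above where it lies on the deck (z of any of cap_0_center, cap_1_center, cap_2_center, cap_3_center, cap_4_center, cap_5_center in the frame of tray above 0.044 m).
It fails at once if a bystander (specimen cups, beaker, petri dish, marker pen) is moved by more than 20 mm (distance of any of specimen_cup_0, specimen_cup_2, beaker_b, petri_0, marker_pen from where it was at the start of the episode above 0.02 m).
It also fails if it takes over 59 s, if anything falls off the work surface, if the arm or the gripper's body presses on something with over 40 N, if the wrist force passes 120 N, or if a joint passes its speed limit or range.

## Robot

A 7-joint arm with a two-finger parallel gripper is mounted at the origin on a cart in front of the work surface, level with it; the furniture and walls round the work are solid. World frame = base frame: x ahead of the robot, y to its left, z up, the work surface at z = 0. Lengths are in mm, angles in rad, forces in N, time in s.
With the tool pointing down it reaches from about 425 to 950 mm from the base axis. Payload 4.7 kg.
Tool frame: the origin (TCP) lies midway between the tips of the shut fingers; the grasp point (between the pads) lies 19 mm behind it (pinch_z is the distance from the TCP to the grasp point, in mm); z points along the fingers, y is the direction in which the jaws open and shut (so a half turn about z gives the same grasp; the last joint's range is limited). The gripper opens to 85 mm and grips with 20 to 120 N. Pads are 22 mm wide; open, the fingers measure 114 mm over their backs; the gripper's body (76 mm by 85 mm) begins 54 mm behind the grasp point. The pads swing forward as they close: fully open they stand 13 mm farther back than shut.
Start: joints at [1.095, 0.469, -0.049, 1.532, 0.024, 1.141, -0.082], TCP at [291.702, -608.735, 231.335] pointing down, gripper open.
Joint ranges: [-2.59, 2.59], [-0.33, 1.99], [-1.39, 1.29], [0.1, 2.45], [-1.04, 4.18], [0.21, 1.99], [-2.66, 2.66]. Speed limits (rad/s): [2.57, 2.57, 3.14, 3.14, 3.14, 3.14, 3.14].

## Interface

Orientations are given as a unit quaternion [x, y, z, w].
In Python, from plant import * gives the robot as it stands. The module is installed in compiled form; this text tells all that it offers.
- The arm moves only by the tool jog_arm, never from a script. Its argument "increments" is a list of rows, each a list of 7 numbers: the shift along the tool's x, y, z in cm, then the turn, a rotation vector about the tool's x, y, z in units of 6 degrees (1.0 is 6 degrees), then the finger opening in cm, from 0 to 8.54. A call has exactly 5 rows; each row shifts and turns the commanded pose from where the row before left it, along the tool's axes as they then stand; what a row does not reach is not made up. A row lasts 1/10 s, in which the tool goes at most 50 mm and 8.59 degrees, less where a joint would pass 70% of its speed; a pose out of reach is approached as far as the arm can. A call with a gripper value outside its range is refused whole. The fingers move at their own pace and stop on an object; "force" is the grip in N (left out, the last holds). Time passes only in rows, so rows that do not move let the fingers close, or fill a call up. It gives the time, the measured TCP pose, the force and the opening at its end, in the units of the state.
- read_state(): the state, without advancing time (a new reading comes with each control period).
- grab_frame(name): name is "side" or "top"; returns the picture (400x640x3 uint8, red, green, blue); there is no depth.
- get_calibration(name): a dict with "fov_y" (degrees; the focal length in pixels is half the picture's height over the tangent of half this angle, whatever the lens; pixels are square), "cx", "cy" (the principal point, pixels), "k1" (the pictures are not rectified: a ray, as slopes to the right and down, at radius r is drawn at 1 + k1 r^2 times it, then the intrinsics apply), "eye" and "orientation" of the camera in the world. Camera axes: x right, y up, looking along -z (the intrinsics and any distortion apply to the point x, -y, -z); pixel columns grow to the right and rows downward; lengths in mm; the calibration is good to about 2 mm. A picture is of the moment at which its call begins. get_calibration takes no time and is no camera call.
- finish_job(): hands the job in, once; it reports no verdict.
Trained networks look in the newest picture that a camera, given by its name, has taken for a name from the list of things; names that differ only in an ending like _2 or _b are one class to them, and where a whole thing is asked for, a point or a joint stands for the part that bears it (a point fixed in the world has none). Each returns a list of dicts, best first, with "score" (0 to 1); they miss things now and then, are a little off and sometimes report something else, mostly with a low value. They report only what shows in the picture. A call takes as long as a camera call.
- recognise(camera, target): "extent" ([centre column, centre row, width, height] in pixels, round what is visible of it).
The state is a dict: "time": time; "joint_pos": joint angles; "qvel": joint speeds; "joint_efforts": joint torques, N m; "eef_pos": TCP position; "orientation": TCP orientation; "ft_force": force on the tool from outside, world axes, zero at the start; "torque": the same for the moment, N m; "gripper_width": finger opening in mm.
Only numpy, scipy, OpenCV 4.12 (cv2) and the standard library are available. Lean on these libraries where they do the work, as an engineer would, in place of code of your own. Each camera call takes 0.05 s, during which the arm holds its last target.

## Working session

There is one attempt and no reset: what is moved stays moved. The work goes in short steps, Python scripts to look and compute and a tool call to move; the robot and the scene stay as the last step left them, time stands still between calls to the robot, and variables do not carry over. Pictures are saved under pics/ and viewed, and the job is handed in when it is done.

Besides the shell and the picture viewer there is one more tool, called after "Emit:" as name(argument=value, ...), one argument or row to a line, values as JSON. jog_arm: Moves the arm, as the interface text tells. Its arguments: {"type":"object","properties":{"increments":{"type":"array","items":{"type":"array","items":{"type":"number"}}},"force":{"type":"number"}},"required":["increments"]}

```bash
mkdir -p pics; ls
python3 - <<'E'
from plant import *
import cv2
for n in ("side","top"):
    f=grab_frame(n); cv2.imwrite(f"pics/{n}0.png",f[:,:,::-1]); print(n,get_calibration(n))
print(read_state())
for t in ("cap_0_center","cover_tab","tray","marker_pen","specimen_cup_0","beaker_b","petri_0"):
    print(t,[( [round(v) for v in d["extent"]],round(d["score"],2)) for d in recognise("top",t)])
E
```

```text
pics
side {'fov_y': 43.610201993200846, 'cx': 320.3427627634044, 'cy': 201.42139694671408, 'k1': 0.04297814972658959, 'eye': array([ 680.22766983, -456.76159457,  820.93154239]), 'orientation': array([0.38143068, 0.06235492, 0.15503018, 0.90916893])}
top {'fov_y': 55.9841426227999, 'cx': 321.7326856830154, 'cy': 198.93923755629467, 'k1': 0.03095283977690324, 'eye': array([263.32412638, 285.25711634, 963.25294027]), 'orientation': array([-0.06160205,  0.05776199,  0.71294745, -0.69611398])}
{'time': 0.1, 'joint_pos': array([ 1.09512541,  0.46933964, -0.04861882,  1.53359151,  0.02411033,
        1.14102595, -0.08226567]), 'qvel': array([ 2.09532738e-04,  2.76171482e-04, -3.72134333e-04, -1.77155749e-03,
       -1.00979057e-03, -5.88482081e-05, -7.69433553e-04]), 'joint_efforts': array([ 8.26390769e-04, -5.11513603e+01, -4.72595659e-02, -2.38387388e+01,
        1.06891189e-02,  4.41794924e-03, -1.33749455e-05]), 'eef_pos': array([ 291.425341  , -608.24758244,  230.37349428]), 'orientation': array([ 9.75142769e-01,  2.21575697e-01, -2.27366135e-04, -8.59607168e-04]), 'ft_force': array([ 0.68961915, -0.12460071,  0.71784242]), 'torque': array([-0.02345308, -0.02933809, -0.00362596]), 'gripper_width': 85.1810835580784}
cap_0_center [([344, 196, 7, 8], 0.45)]
cover_tab [([298, 154, 55, 39], 0.73), ([325, 197, 8, 9], 0.26)]
tray [([319, 186, 92, 103], 0.71), ([316, 210, 10, 12], 0.62)]
marker_pen [([344, 246, 29, 44], 0.84), ([316, 211, 7, 11], 0.25)]
specimen_cup_0 [([418, 169, 24, 23], 0.8), ([385, 187, 24, 22], 0.79)]
beaker_b [([226, 202, 35, 34], 0.72), ([320, 188, 96, 104], 0.61)]
petri_0 [([234, 162, 21, 22], 0.83)]
```

View pics/side0.png

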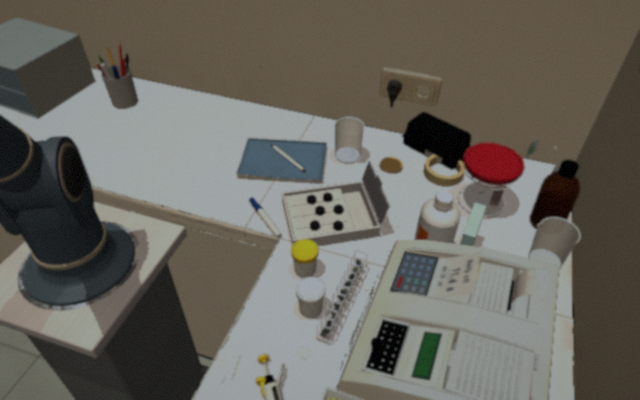

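View pics/top0.png

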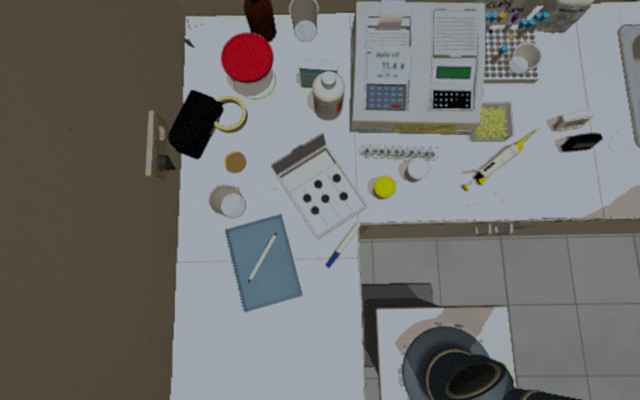

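Run:
```python
import cv2
f=cv2.imread("pics/side0.png"); cv2.imwrite("pics/side0z.png",cv2.resize(f[100:320,150:450],None,fx=2.6,fy=2.6,interpolation=cv2.INTER_CUBIC))
f=cv2.imread("pics/top0.png"); cv2.imwrite("pics/top0z.png",cv2.resize(f[120:270,250:400],None,fx=4,fy=4,interpolation=cv2.INTER_CUBIC))
```

```text
(no output)
```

View pics/side0z.png

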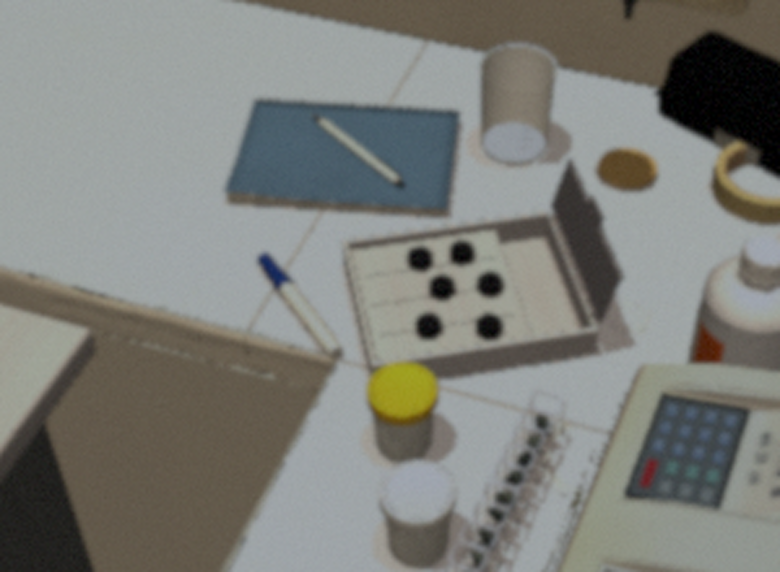

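View pics/top0z.png

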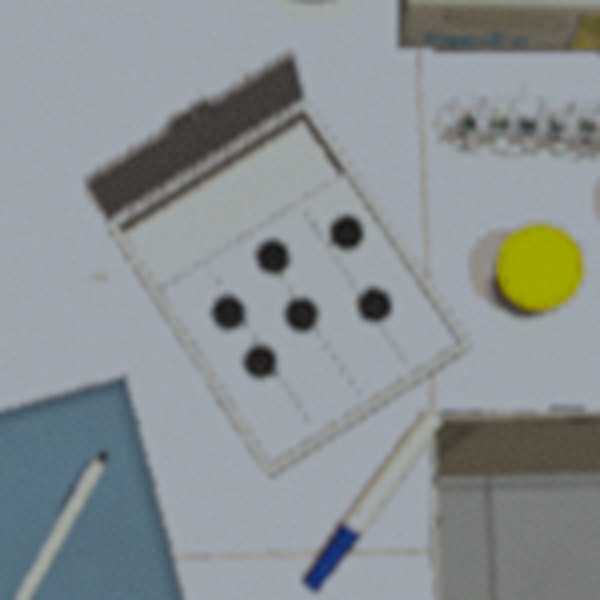

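```bash
cat > h.py <<'E'
import numpy as np, cv2
from scipy.spatial.transform import Rotation as R
from scipy.optimize import least_squares
from plant import *
def proj(n,P):
    c=get_calibration(n); P=np.atleast_2d(P)
    q=R.from_quat(c["orientation"]).inv().apply(P-c["eye"])
    u=np.c_[q[:,0]/-q[:,2],-q[:,1]/-q[:,2]]
    u=u*(1+c["k1"]*(u**2).sum(1,keepdims=True))
    f=200/np.tan(np.radians(c["fov_y"]/2))
    return u*f+[c["cx"],c["cy"]]
def unproj(n,px,z):
    px=np.atleast_2d(px).astype(float); out=[]
    for p in px:
        out.append(np.r_[least_squares(lambda xy:(proj(n,np.r_[xy/1e-3,z])[0]-p),[.7,.1]).x*1000,z])
    return np.array(out)
def tray_w(pose,P):
    x,y,a=pose; P=np.atleast_2d(P).astype(float)
    c,s=np.cos(a),np.sin(a)
    return np.c_[x+c*P[:,0]-s*P[:,1],y+s*P[:,0]+c*P[:,1],P[:,2]]
def to_tray(pose,P):
    x,y,a=pose; P=np.atleast_2d(P); d=P[:,:2]-[x,y]; c,s=np.cos(a),np.sin(a)
    return np.c_[c*d[:,0]+s*d[:,1],-s*d[:,0]+c*d[:,1]]
E
cat > m.py <<'E'
from h import *
top=np.array([[318,238.75],[367,206.5],[325.75,148]])
cand=unproj("top",top,32); print(cand.round())
# near edge = plain end
cn=np.array([[-95,75,32],[-95,-75,32],[95,-75,32]])
def fit(pts):
    def r(p): return np.concatenate([(proj(n,tray_w(p*[1000,1000,1],P))-px).ravel() for n,P,px in pts])
    o=least_squares(r,[cand[:,0].mean()/1000,cand[:,1].mean()/1000,0.]); return o.x*[1000,1000,1],o.fun
p1,f1=fit([("top",cn,top)]); print(p1,f1.round(1))
sd=np.array([[150+345/2.6,100+243/2.6],[150+372/2.6,100+366/2.6]])
p2,f2=fit([("side",cn[:2],sd)]); print(p2,f2.round(1))
p3,f3=fit([("top",cn,top),("side",cn[:2],sd)]);print(p3,f3.round(1))
for n in("top","side"):
    g=cv2.imread(f"pics/{n}0.png"); g=cv2.cvtColor(g,cv2.COLOR_BGR2GRAY)
    poly=proj(n,tray_w(p3,[[-95,75,25],[-95,-75,25],[42,-75,25],[42,75,25]])).astype(np.int32)
    m=np.zeros_like(g); cv2.fillPoly(m,[poly],255)
    b=((g<75)&(m>0)).astype(np.uint8)
    k,l,s,c=cv2.connectedComponentsWithStats(b)
    cs=[c[i] for i in range(1,k) if s[i,4]>10]; print(n,np.round(cs,1).tolist(),s[1:,4])
    w=unproj(n,cs,30); print(w.round(0).tolist()); print(to_tray(p3,w).round(0).tolist())
np.save("pose.npy",p3)
E
python3 m.py
```

```text
[[323. 300.  32.]
 [400. 176.  32.]
 [555. 275.  32.]]
[439.70576473 288.34489501   0.56315558] [-0.4  1.5  0.7  0.4 -0.3 -2. ]
[448.7300235  283.95117056   0.53664344] [-0.1 -0.8  0.1  0.6]
[443.08569671 287.86295413   0.56055704] [-0.4  0.1  0.8 -0.9  0.  -3.3 -2.4 -1.7 -0.7 -0.7]
top [[336.1, 177.7], [317.9, 183.9], [343.1, 195.7], [306.8, 197.8], [324.9, 198.1], [314.6, 210.0]] [45 41 43 41 43 41]
[[476.0, 251.0, 30.0], [462.0, 297.0, 30.0], [430.0, 235.0, 30.0], [426.0, 326.0, 30.0], [425.0, 280.0, 30.0], [395.0, 307.0, 30.0]]
[[8.0, -49.0], [21.0, -2.0], [-40.0, -38.0], [6.0, 41.0], [-20.0, 4.0], [-31.0, 42.0]]
side [[327.3, 196.9], [311.1, 199.4], [338.0, 209.1], [319.7, 210.3], [314.7, 225.3], [337.8, 225.3]] [57 59 65 63 67 67]
[[429.0, 323.0, 30.0], [397.0, 303.0, 30.0], [464.0, 294.0, 30.0], [427.0, 277.0, 30.0], [432.0, 231.0, 30.0], [479.0, 247.0, 30.0]]
[[7.0, 37.0], [-31.0, 37.0], [21.0, -6.0], [-20.0, -1.0], [-40.0, -42.0], [8.0, -53.0]]
```

```bash
cat > ov.py <<'E'
from h import *
import sys
def overlay(n,src,out,pose,box,sc,dx=0,dy=0,extra=None):
    g=cv2.imread(src); x0,y0,x1,y1=box
    g=cv2.resize(g[y0:y1,x0:x1],None,fx=sc,fy=sc,interpolation=cv2.INTER_CUBIC)
    def L(P,col):
        q=proj(n,tray_w(pose,P)+[dx,dy,0]); q=((q-[x0-.5,y0-.5])*sc-.5).astype(np.int32); cv2.polylines(g,[q],True,col,1)
    L([[-95,75,32],[-95,-75,32],[95,-75,32],[95,75,32]],(0,0,255))
    L([[-95,75,0],[-95,-75,0],[95,-75,0],[95,75,0]],(0,200,255))
    L([[43,71,22],[43,-71,22]],(0,255,0))
    for a in (1.65,1.9):
        L([[96,74,35.5],[96,-74,35.5],[96-57*np.cos(a),-74,35.5+57*np.sin(a)],[96-57*np.cos(a),74,35.5+57*np.sin(a)]],(255,0,0))
    for c in (extra if extra is not None else []):
        t=np.linspace(0,6.28,20); L(np.c_[c[0]+11*np.cos(t),c[1]+11*np.sin(t),0*t+34],(255,0,255))
    cv2.imwrite(out,g)
if __name__=="__main__":
    p=np.load("pose.npy")
    overlay("top","pics/top0.png","pics/top_ov%s.png"%sys.argv[1],p,(250,120,400,270),4)
    overlay("side","pics/side0.png","pics/side_ov%s.png"%sys.argv[1],p,(260,130,420,260),4.5)
E
python3 ov.py a
```

```text
(no output)
```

View pics/top_ova.png

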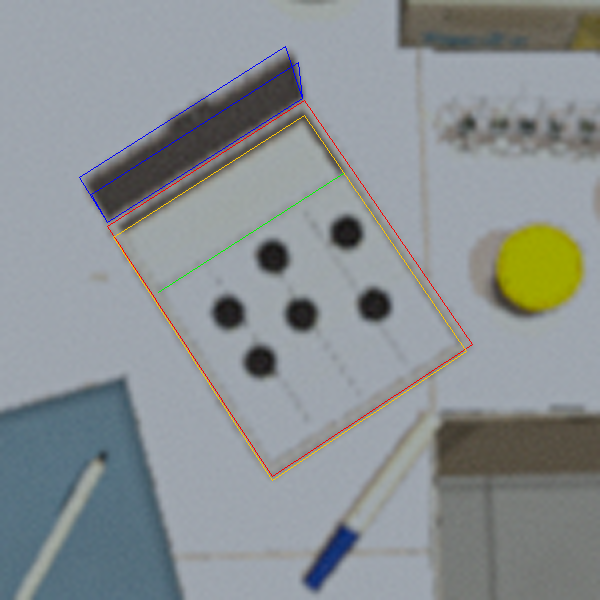

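View pics/side_ova.png

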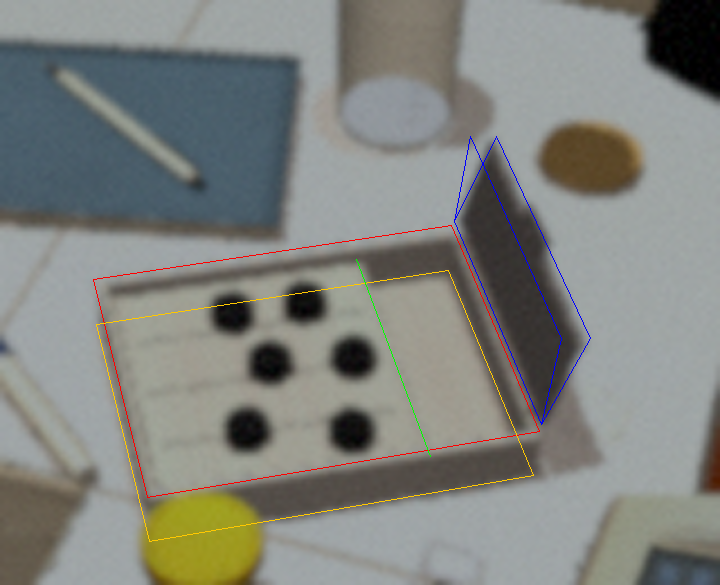

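Run:
```python
from h import *
p=np.load("pose.npy")
for n,px,z in (("device near L",(352,130),50),("device near R",(478,135),50),("yellow",(385,187),66),("white",(418,169),66),("beaker",(226,202),50),("petri",(236,162),10),("pen a",(327,266),10),("pen b",(357,226),10)):
    w=unproj("top",px,z)[0]; print(n,w.round(),to_tray(p,w).round())
for P in ([-76,-42],[-76,0],[-76,42],[40,0]): print(P,tray_w(p,[P+[25]]).round(1))
```

```text
device near L [595. 208.  50.] [[  86. -149.]]
device near R [ 572. -108.   50.] [[-101. -404.]]
yellow [442. 134.  66.] [[ -83. -130.]]
white [485.  52.  66.] [[ -90. -222.]]
beaker [417. 524.  50.] [[104. 214.]]
petri [529. 510.  10.] [[191. 142.]]
pen a [256. 279.  10.] [[-163.   92.]]
pen b [354. 201.  10.] [[-122.  -27.]]
[-76, -42] [[401.  211.9  25. ]]
[-76, 0] [[378.7 247.5  25. ]]
[-76, 42] [[356.4 283.   25. ]]
[40, 0] [[477.  309.1  25. ]]
```

Emit:
jog_arm(
  increments=[
    [3.0, -2.0, 0, 0, 0, 0, 2.0],
    [3.0, -2.0, 0, 0, 0, 0, 2.0],
    [3.0, -2.0, 0, 0, 0, 0, 2.0],
    [3.0, -2.0, 0, 0, 0, 0, 2.0],
    [3.0, -2.0, 0, 0, 0, 0, 2.0],
  ],
)

```text
time: 0.95
eef_pos: [384.4, -452.4, 231.5]
orientation: [0.975, 0.222, 0.0, 0.0]
ft_force: [0.8, 0.1, 0.6]
gripper_width: 20.0
```

Emit:
jog_arm(
  increments=[
    [3.0, -2.0, 0, 0, 0, 0, 2.0],
    [3.0, -2.0, 0, 0, 0, 0, 2.0],
    [3.0, -2.0, 0, 0, 0, 0, 2.0],
    [3.0, -2.0, 0, 0, 0, 0, 2.0],
    [3.0, -2.0, 0, 0, 0, 0, 2.0],
  ],
)

```text
time: 1.45
eef_pos: [476.5, -297.5, 231.6]
orientation: [0.975, 0.221, 0.0, 0.0]
ft_force: [-0.4, -0.5, -0.5]
gripper_width: 20.1
```

Emit:
jog_arm(
  increments=[
    [1.3, -2.7, 0, 0, 0, 0, 2.0],
    [1.3, -2.7, 0, 0, 0, 0, 2.0],
    [1.3, -2.7, 0, 0, 0, 0, 2.0],
    [1.3, -2.7, 0, 0, 0, 0, 2.0],
    [1.3, -2.7, 0, 0, 0, 0, 2.0],
  ],
)

```text
time: 1.95
eef_pos: [476.1, -147.7, 231.6]
orientation: [0.975, 0.221, 0.0, 0.0]
ft_force: [0.2, -0.5, -0.1]
gripper_width: 19.8
```

Emit:
jog_arm(
  increments=[
    [1.3, -2.7, 0, 0, 0, 0, 2.0],
    [1.3, -2.7, 0, 0, 0, 0, 2.0],
    [1.3, -2.7, 0, 0, 0, 0, 2.0],
    [1.3, -2.7, 0, 0, 0, 0, 2.0],
    [1.3, -2.7, 0, 0, 0, 0, 2.0],
  ],
)

```text
time: 2.45
eef_pos: [476.3, 2.1, 231.6]
orientation: [0.975, 0.221, 0.0, 0.0]
ft_force: [1.0, -0.5, -0.6]
gripper_width: 20.2
```

Emit:
jog_arm(
  increments=[
    [0.46, -4.4, 0, 0, 0, 0, 2.0],
    [0.46, -4.4, 0, 0, 0, 0, 2.0],
    [0.46, -4.4, 0, 0, 0, 0, 2.0],
    [0.46, -4.4, 0, 0, 0, 0, 2.0],
    [0.46, -4.4, 0, 0, 0, 0, 2.0],
  ],
)

```text
time: 2.95
eef_pos: [401.4, 210.8, 231.7]
orientation: [0.975, 0.221, 0.001, 0.0]
ft_force: [0.2, 0.9, -0.8]
gripper_width: 19.6
```

Emit:
jog_arm(
  increments=[
    [0, 0, 2.0, 0, 0, -0.27, 2.0],
    [0, 0, 2.0, 0, 0, -0.27, 2.0],
    [0, 0, 2.0, 0, 0, -0.27, 2.0],
    [0, 0, 2.0, 0, 0, -0.27, 2.0],
    [0, 0, 1.5, 0, 0, 0, 2.0],
  ],
)

```text
time: 3.45
eef_pos: [401.8, 209.1, 135.4]
orientation: [0.961, 0.277, -0.0, 0.0]
ft_force: [-0.4, -1.0, 0.3]
gripper_width: 20.0
```

```bash
cat > st.py <<'E'
from h import *
p=np.load("pose.npy"); s=read_state(); print(s["time"],s["eef_pos"].round(1),"tray",to_tray(p,s["eef_pos"]).round(1),"yaw",np.arctan2(*R.from_quat(s["orientation"]).as_matrix()[[1,0],0]).round(3),p.round(3),s["ft_force"].round(1))
E
python3 st.py
python3 - <<'E'
from h import *
from ov import overlay
for n,b,sc in (("top",(250,120,400,270),4),("side",(220,70,420,260),3)):
    cv2.imwrite(f"pics/{n}1.png",grab_frame(n)[:,:,::-1]); g=cv2.imread(f"pics/{n}1.png")
    x0,y0,x1,y1=b; g=cv2.resize(g[y0:y1,x0:x1],None,fx=sc,fy=sc,interpolation=cv2.INTER_CUBIC)
    q=(proj(n,read_state()["eef_pos"])[0]-[x0,y0])*sc; print(n,q)
    cv2.circle(g,tuple(int(v) for v in q),4,(0,0,255),1); cv2.imwrite(f"pics/{n}1z.png",g)
E
```

```text
3.45 [401.8 209.1 135.4] tray [[-76.8 -44.8]] yaw 0.56 [443.086 287.863   0.561] [-0.4 -1.   0.3]
top [430.13710554 319.93267492]
side [228.75794288 370.17845019]
```

View pics/side1z.png

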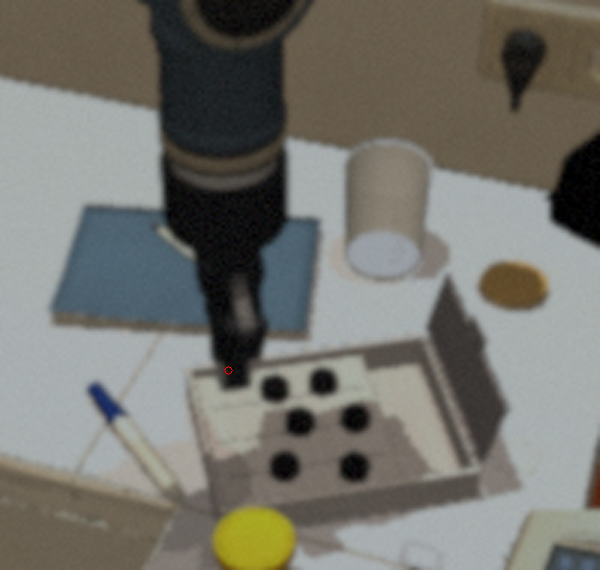

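View pics/top1z.png

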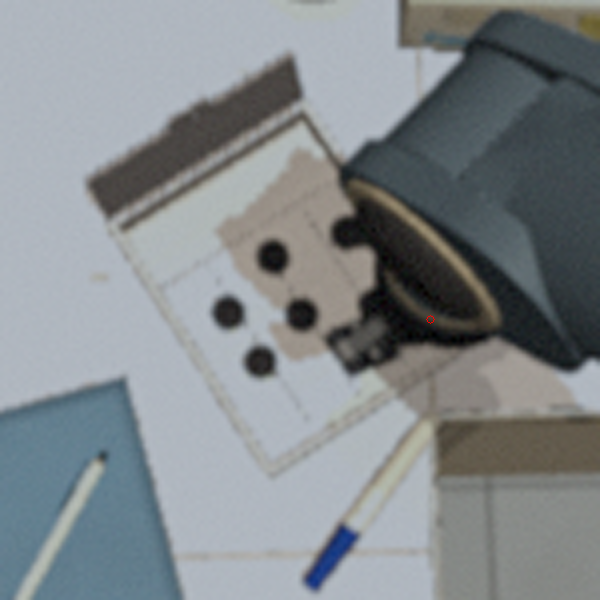

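Emit:
jog_arm(
  increments=[
    [0, 0, 2.5, 0, 0, 0, 1.6],
    [0, 0, 2.5, 0, 0, 0, 1.6],
    [0, 0, 2.5, 0, 0, 0, 1.6],
    [0, -0.1, 1.5, 0, 0, 0, 1.6],
    [0, 0, 0.5, 0, 0, 0, 1.6],
  ],
)

```text
time: 4.05
eef_pos: [401.4, 210.1, 40.8]
orientation: [0.961, 0.276, -0.001, 0.0]
ft_force: [0.8, 0.0, -0.5]
gripper_width: 15.6
```

Emit:
jog_arm(
  increments=[
    [0, 0, 0.5, 0, 0, 0, 1.6],
    [0, 0, 0.5, 0, 0, 0, 1.6],
    [0, 0, 0.4, 0, 0, 0, 1.6],
    [0, 0, 0, 0, 0, 0, 1.6],
    [0, 0, 0, 0, 0, 0, 1.6],
  ],
)

```text
time: 4.55
eef_pos: [401.8, 210.2, 27.6]
orientation: [0.961, 0.276, 0.0, 0.0]
ft_force: [0.6, 0.2, 0.5]
gripper_width: 15.8
```

```bash
python3 st.py
cat > pic.py <<'E'
from h import *
import sys
k=sys.argv[1]; outs=[]
for n,b,sc in (("top",(250,120,390,250),2.8),("side",(240,100,410,260),2.4)):
    g=grab_frame(n)[:,:,::-1]; x0,y0,x1,y1=b
    g=cv2.resize(np.ascontiguousarray(g[y0:y1,x0:x1]),None,fx=sc,fy=sc,interpolation=cv2.INTER_CUBIC)
    outs.append(cv2.copyMakeBorder(g,0,400-g.shape[0],0,0,cv2.BORDER_CONSTANT) if g.shape[0]<400 else g[:400])
cv2.imwrite(f"pics/{k}.png",np.hstack(outs)[:, :800])
E
python3 pic.py p2
```

```text
4.55 [401.8 210.2  27.6] tray [[-76.3 -43.8]] yaw 0.56 [443.086 287.863   0.561] [0.6 0.2 0.5]
```

View pics/p2.png

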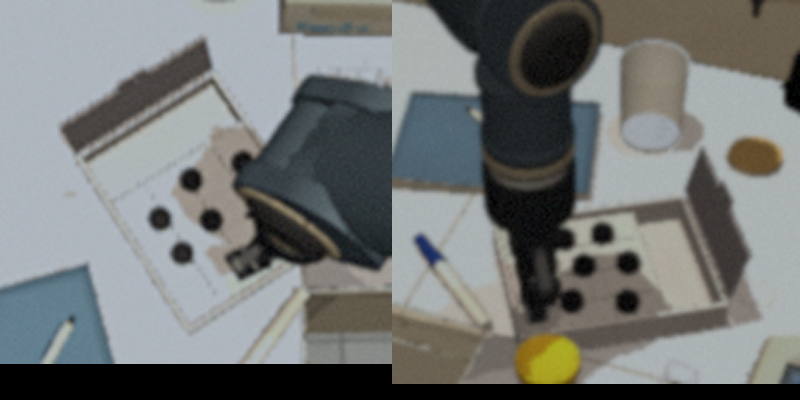

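Emit:
jog_arm(
  increments=[
    [0.5, 0, 0.1, 0, 0, 0, 1.6],
    [1.0, 0, 0, 0, 0, 0, 1.6],
    [1.0, 0, 0, 0, 0, 0, 1.6],
    [1.0, 0, 0, 0, 0, 0, 1.6],
    [1.0, 0, 0, 0, 0, 0, 1.6],
  ],
)

```text
time: 5.15
eef_pos: [440.7, 234.7, 26.3]
orientation: [0.961, 0.276, 0.0, -0.0]
ft_force: [-0.3, 0.7, 0.5]
gripper_width: 16.0
```

Emit:
jog_arm(
  increments=[
    [0.8, 0, 0, 0, 0, 0, 1.6],
    [0.8, 0, 0, 0, 0, 0, 1.6],
    [0.8, 0, 0, 0, 0, 0, 1.6],
    [0.8, 0, 0, 0, 0, 0, 1.6],
    [0.8, 0, 0, 0, 0, 0, 1.6],
  ],
)

```text
time: 5.65
eef_pos: [474.1, 255.6, 26.3]
orientation: [0.961, 0.276, -0.0, 0.0]
ft_force: [-0.0, -0.1, 0.7]
gripper_width: 16.0
```

```bash
python3 st.py; python3 pic.py p3
```

```text
5.65 [474.1 255.6  26.3] tray [[  9.1 -43.8]] yaw 0.56 [443.086 287.863   0.561] [-0.  -0.1  0.7]
```

View pics/p3.png

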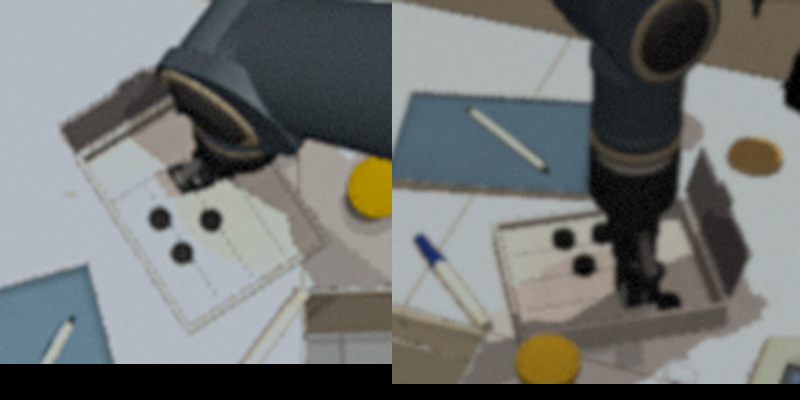

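Emit:
jog_arm(
  increments=[
    [0.6, 0, 0, 0, 0, 0, 1.6],
    [0.6, 0, 0, 0, 0, 0, 1.6],
    [0.6, 0, 0, 0, 0, 0, 1.6],
    [0.6, 0, 0, 0, 0, 0, 1.6],
    [0.6, 0, 0, 0, 0, 0, 1.6],
  ],
)

```text
time: 6.25
eef_pos: [499.5, 271.5, 26.3]
orientation: [0.961, 0.276, 0.0, 0.0]
ft_force: [0.5, 0.1, 0.3]
gripper_width: 16.1
```

```bash
python3 st.py; python3 pic.py p4
```

```text
6.25 [499.5 271.5  26.3] tray [[ 39.1 -43.9]] yaw 0.56 [443.086 287.863   0.561] [0.5 0.1 0.3]
```

View pics/p4.png

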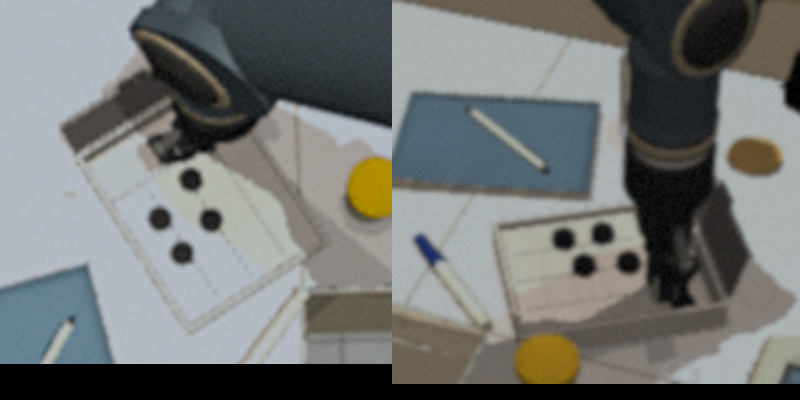

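Emit:
jog_arm(
  increments=[
    [0.6, 0, 0, 0, 0, 0, 1.6],
    [0, 0, 0, 0, 0, 0, 1.6],
    [0, 0, -2.0, 0, 0, 0, 1.6],
    [-1.5, 0, -2.0, 0, 0, 0, 1.6],
    [-3.5, -1.2, 0, 0, 0, 0, 1.6],
  ],
)

```text
time: 6.85
eef_pos: [459.2, 259.2, 68.7]
orientation: [0.962, 0.275, 0.004, -0.001]
ft_force: [0.3, 0.9, 0.3]
gripper_width: 16.0
```

Emit:
jog_arm(
  increments=[
    [-3.5, -1.5, 0, 0, 0, 0, 1.6],
    [-3.5, -1.6, 0, 0, 0, 0, 1.6],
    [0, 0, 2, 0, 0, 0, 1.6],
    [0, 0, 1.3, 0, 0, 0, 1.6],
    [0, 0, 0.5, 0, 0, 0, 1.6],
  ],
)

```text
time: 7.35
eef_pos: [379.6, 246.7, 27.3]
orientation: [0.961, 0.276, -0.001, 0.0]
ft_force: [0.1, 0.2, 0.2]
gripper_width: 16.1
```

```bash
python3 st.py; python3 pic.py p5
```

```text
7.35 [379.6 246.7  27.3] tray [[-75.6  -1.1]] yaw 0.56 [443.086 287.863   0.561] [0.1 0.2 0.2]
```

View pics/p5.png

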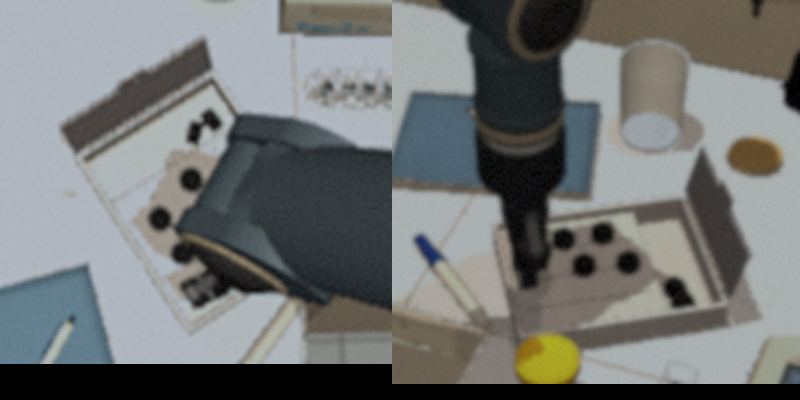

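Emit:
jog_arm(
  increments=[
    [1.0, 0, 0.1, 0, 0, 0, 1.6],
    [1.2, 0, 0, 0, 0, 0, 1.6],
    [1.2, 0, 0, 0, 0, 0, 1.6],
    [1.0, 0, 0, 0, 0, 0, 1.6],
    [0.8, 0, 0, 0, 0, 0, 1.6],
  ],
)

```text
time: 7.95
eef_pos: [425.0, 275.5, 27.5]
orientation: [0.961, 0.276, 0.0, -0.0]
ft_force: [-0.2, 0.2, 0.9]
gripper_width: 16.2
```

Emit:
jog_arm(
  increments=[
    [0.8, 0, 0, 0, 0, 0, 1.6],
    [0.7, 0, 0, 0, 0, 0, 1.6],
    [0.7, 0, 0, 0, 0, 0, 1.6],
    [0.7, 0, 0, 0, 0, 0, 1.6],
    [0.6, 0, 0, 0, 0, 0, 1.6],
  ],
)

```text
time: 8.45
eef_pos: [453.8, 293.6, 27.3]
orientation: [0.961, 0.276, 0.0, 0.0]
ft_force: [-0.2, 0.2, -0.9]
gripper_width: 15.7
```

```bash
python3 st.py; python3 pic.py p6
```

```text
8.45 [453.8 293.6  27.3] tray [[12.1 -0.8]] yaw 0.56 [443.086 287.863   0.561] [-0.2  0.2 -0.9]
```

View pics/p6.png

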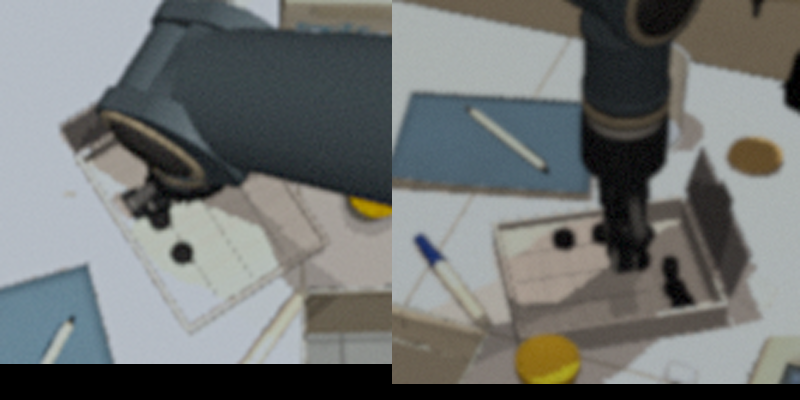

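Emit:
jog_arm(
  increments=[
    [0.6, 0, 0, 0, 0, 0, 1.6],
    [0.6, 0, 0, 0, 0, 0, 1.6],
    [0.6, 0, 0, 0, 0, 0, 1.6],
    [0.5, 0, 0, 0, 0, 0, 1.6],
    [0.5, 0, 0, 0, 0, 0, 1.6],
  ],
)

```text
time: 9.05
eef_pos: [477.5, 308.4, 27.3]
orientation: [0.961, 0.276, 0.0, -0.0]
ft_force: [0.3, -0.3, 0.0]
gripper_width: 16.2
```

Emit:
jog_arm(
  increments=[
    [0.5, 0, 0, 0, 0, 0, 1.6],
    [0, 0, 0, 0, 0, 0, 1.6],
    [0, 0, -2.0, 0, 0, 0, 1.6],
    [-1.5, 0, -2.0, 0, 0, 0, 1.6],
    [-3.5, -1.3, 0, 0, 0, 0, 1.6],
  ],
)

```text
time: 9.55
eef_pos: [435.8, 296.4, 69.6]
orientation: [0.962, 0.274, 0.004, -0.001]
ft_force: [-0.6, 0.3, -0.7]
gripper_width: 16.4
```

Emit:
jog_arm(
  increments=[
    [-3.5, -1.3, 0, 0, 0, 0, 1.6],
    [-3.5, -1.4, 0, 0, 0, 0, 1.6],
    [0, 0, 2, 0, 0, 0, 1.6],
    [0, 0, 1.3, 0, 0, 0, 1.6],
    [0, 0, 0.5, 0, 0, 0, 1.6],
  ],
)

```text
time: 10.05
eef_pos: [358.3, 280.6, 28.2]
orientation: [0.961, 0.276, -0.001, 0.0]
ft_force: [-1.2, -0.4, 0.5]
gripper_width: 16.0
```

```bash
python3 st.py; python3 pic.py p7
```

```text
10.05 [358.3 280.6  28.2] tray [[-75.7  38.9]] yaw 0.56 [443.086 287.863   0.561] [-1.2 -0.4  0.5]
```

View pics/p7.png

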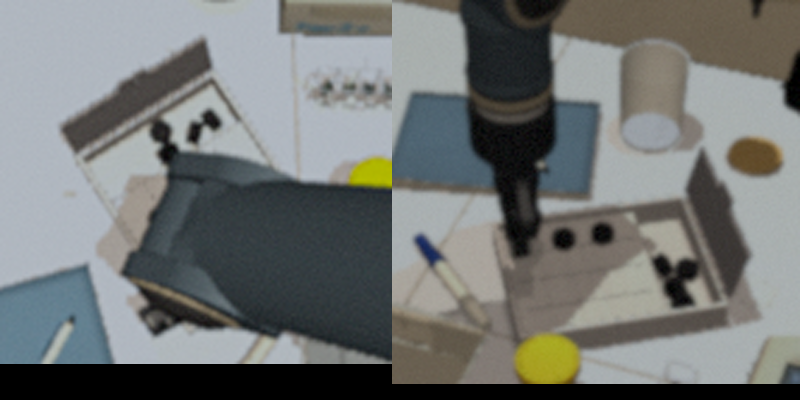

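Emit:
jog_arm(
  increments=[
    [1.0, 0, 0.1, 0, 0, 0, 1.6],
    [1.2, 0, 0.1, 0, 0, 0, 1.6],
    [1.2, 0, 0, 0, 0, 0, 1.6],
    [1.0, 0, 0, 0, 0, 0, 1.6],
    [0.8, 0, 0, 0, 0, 0, 1.6],
  ],
)

```text
time: 10.65
eef_pos: [403.7, 309.4, 27.5]
orientation: [0.961, 0.276, 0.0, -0.0]
ft_force: [-0.0, -0.5, 1.2]
gripper_width: 16.1
```

Emit:
jog_arm(
  increments=[
    [0.8, 0, 0, 0, 0, 0, 1.6],
    [0.7, 0, 0, 0, 0, 0, 1.6],
    [0.7, 0, 0, 0, 0, 0, 1.6],
    [0.7, 0, 0, 0, 0, 0, 1.6],
    [0.6, 0, 0, 0, 0, 0, 1.6],
  ],
)

```text
time: 11.15
eef_pos: [432.5, 327.5, 27.3]
orientation: [0.961, 0.276, 0.0, 0.0]
ft_force: [-0.1, 0.1, -0.2]
gripper_width: 16.1
```

Emit:
jog_arm(
  increments=[
    [0.6, 0, 0, 0, 0, 0, 1.6],
    [0.6, 0, 0, 0, 0, 0, 1.6],
    [0.6, 0, 0, 0, 0, 0, 1.6],
    [0.5, 0, 0, 0, 0, 0, 1.6],
    [0.5, 0, 0, 0, 0, 0, 1.6],
  ],
)

```text
time: 11.65
eef_pos: [456.2, 342.3, 27.3]
orientation: [0.961, 0.276, 0.0, 0.0]
ft_force: [0.3, 0.7, -0.6]
gripper_width: 15.9
```

Emit:
jog_arm(
  increments=[
    [0.5, 0, 0, 0, 0, 0, 1.6],
    [0, 0, 0, 0, 0, 0, 1.6],
    [0, 0, -2.0, 0, 0, 0, 1.6],
    [-1.5, 0, -2.0, 0, 0, 0, 1.6],
    [-3.5, 0, -3, 0, 0, 0, 1.6],
  ],
)

```text
time: 12.15
eef_pos: [418.4, 318.5, 97.2]
orientation: [0.961, 0.276, -0.0, -0.0]
ft_force: [-0.9, -0.3, 1.2]
gripper_width: 16.1
```

```bash
python3 st.py; python3 pic.py p8
```

```text
12.15 [418.4 318.5  97.2] tray [[-4.6 39.1]] yaw 0.559 [443.086 287.863   0.561] [-0.9 -0.3  1.2]
```

View pics/p8.png

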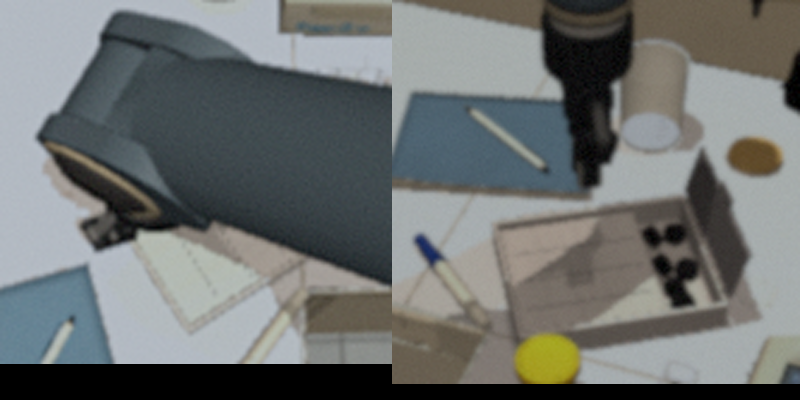

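Run:
```python
from h import *
p=np.load("pose.npy")
for n,c,px,z in (("bottle base","side",(432,243),0),("bottle cap","top",(328,79),150),("bottle cap s","side",(445,196),150),("bottle body top","top",(328,95),80),("tape","side",(444,168),0),("black near","side",(437,145),30),("red base","side",(485,210),0)):
    w=unproj(c,px,z)[0]; print(n,w.round(),to_tray(p,w).round())
# triangulate bottle cap
o=least_squares(lambda P:np.r_[proj("top",P*1000)[0]-[328,79],proj("side",P*1000)[0]-[445,196]],[.6,.2,.1]); print(o.x*1000,o.fun,to_tray(p,o.x*1000))
for P in([0,0],[75,0],[150,0],[137,0]):print(P,tray_w(p,[P+[0]]).round())
```

```text
bottle base [678. 292.   0.] [[ 202. -121.]]
bottle cap [683. 267. 150.] [[ 192. -145.]]
bottle cap s [681. 283. 150.] [[ 199. -131.]]
bottle body top [676. 267.  80.] [[ 186. -142.]]
tape [662. 549.   0.] [[324. 105.]]
black near [631. 596.  30.] [[323. 161.]]
red base [775. 432.   0.] [[358. -54.]]
[679.35499301 268.36750532 161.82169883] [-0.49336771 -1.05762309 -0.9149302   0.36414799] [[ 189.7455152  -142.12632536]]
[0, 0] [[443. 288.   0.]]
[75, 0] [[507. 328.   0.]]
[150, 0] [[570. 368.   0.]]
[137, 0] [[559. 361.   0.]]
```

Emit:
jog_arm(
  increments=[
    [0, 0, -3.0, 0, 0, 0, 0],
    [0, 0, -4.0, 0, 0, 0, 0],
    [0.5, 0.4, -3.5, 0, 0, 0, 0],
    [3.5, 0.6, 0, 0, 0, 0, 0],
    [3.5, 0.6, 0, 0, 0, 0, 0],
  ],
)

```text
time: 12.75
eef_pos: [491.3, 344.9, 204.0]
orientation: [0.961, 0.276, 0.002, 0.0]
ft_force: [-0.0, 0.9, -0.2]
gripper_width: -0.2
```

Emit:
jog_arm(
  increments=[
    [3.5, 0.6, 0, 0, 0, 0, 0],
    [3.5, 0.7, 0, 0, 0, 0, 0],
    [0, 0, 1.0, 0, 0, 0, 0],
    [0, 0, 3.0, 0, 0, 0, 0],
    [0, 0, 3.0, 0, 0, 0, 0],
  ],
)

```text
time: 13.25
eef_pos: [555.6, 370.7, 131.0]
orientation: [0.961, 0.276, 0.0, -0.0]
ft_force: [0.3, -0.7, -0.3]
gripper_width: 0.1
```

```bash
python3 st.py; python3 pic.py p9
```

```text
13.25 [555.6 370.7 131. ] tray [[139.3  10.3]] yaw 0.56 [443.086 287.863   0.561] [ 0.3 -0.7 -0.3]
```

View pics/p9.png

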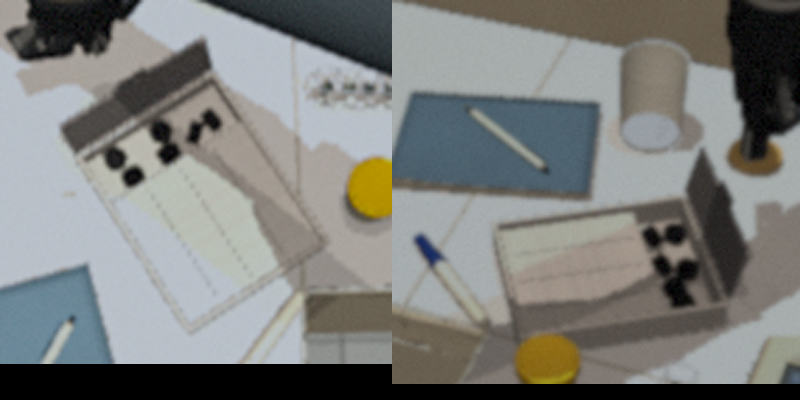

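Run:
```python
from h import *
p=np.load("pose.npy")
for n in("top","side"):
    f=grab_frame(n)[:,:,::-1].copy(); cv2.imwrite(f"pics/{n}9.png",f); g=cv2.cvtColor(f,cv2.COLOR_BGR2GRAY)
    b=np.array([[36,71,10],[36,-71,10],[88,-71,10],[88,71,10]])
    m=np.zeros_like(g); cv2.fillPoly(m,[proj(n,tray_w(p,b)).astype(np.int32)],255)
    k,l,s,c=cv2.connectedComponentsWithStats(((g<65)&(m>0)).astype(np.uint8))
    for i in range(1,k):
        if s[i,4]>8: print(n,s[i,4],c[i].round(1),to_tray(p,unproj(n,c[i],10)).round())
for n,b,sc in (("top",(265,135,345,205),5),("side",(330,170,400,240),5)):
    g=cv2.imread(f"pics/{n}9.png");x0,y0,x1,y1=b
    cv2.imwrite(f"pics/{n}9z.png",cv2.resize(g[y0:y1,x0:x1],None,fx=sc,fy=sc,interpolation=cv2.INTER_CUBIC))
a=cv2.imread("pics/top9z.png");b=cv2.imread("pics/side9z.png");cv2.imwrite("pics/both9.png",np.hstack([a[:350],b[:350]]))
```

```text
top 53 [322.1 164.8] [[ 61. -41.]]
top 84 [308.4 169.9] [[69. -4.]]
top 37 [290.6 176. ] [[81. 44.]]
top 33 [297.1 182.5] [[57. 39.]]
side 102 [353. 198.] [[69. 40.]]
side 246 [358.2 216.2] [[ 65. -19.]]
```

View pics/both9.png

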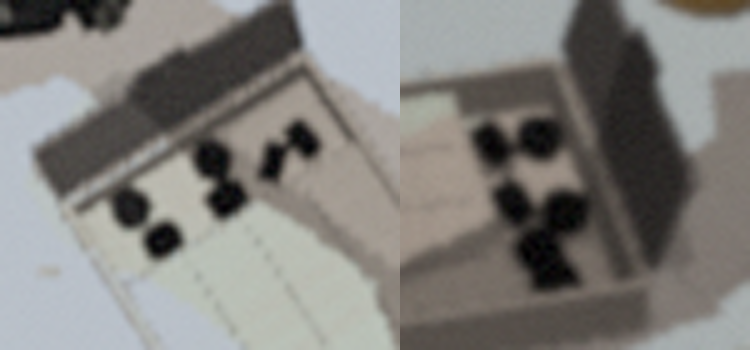

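Emit:
jog_arm(
  increments=[
    [0, 0, 2.0, 0, 0, 0, 0],
    [0, 0, 2.0, 0, 0, 0, 0],
    [0, 0, 1.4, 0, 0, 0, 0],
    [-0.7, 0, 0, 0, 0, 0, 0],
    [-0.7, 0, 0, 0, 0, 0, 0],
  ],
)

```text
time: 13.95
eef_pos: [543.9, 363.4, 79.3]
orientation: [0.961, 0.276, 0.001, -0.0]
ft_force: [-0.1, 0.9, -0.7]
gripper_width: 0.1
```

Emit:
jog_arm(
  increments=[
    [-0.5, 0, 0, 0, 0, 0, 0],
    [-0.5, 0, -0.2, 0, 0, 0, 0],
    [-0.5, 0, -0.2, 0, 0, 0, 0],
    [-0.5, 0, -0.2, 0, 0, 0, 0],
    [-0.5, 0, 0, 0, 0, 0, 0],
  ],
)

```text
time: 14.45
eef_pos: [522.9, 349.9, 85.0]
orientation: [0.961, 0.276, 0.001, -0.0]
ft_force: [1.1, 0.5, -0.4]
gripper_width: 0.0
```

```bash
python3 st.py; python3 pic.py p10
```

```text
14.45 [522.9 349.9  85. ] tray [[100.6  10.1]] yaw 0.56 [443.086 287.863   0.561] [ 1.1  0.5 -0.4]
```

View pics/p10.png

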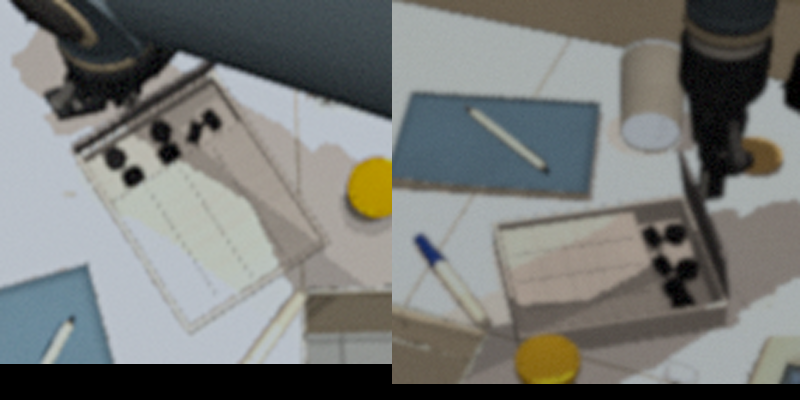

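Emit:
jog_arm(
  increments=[
    [-0.6, 0, 0.05, 0, 0, 0, 0],
    [-0.6, 0, 0.1, 0, 0, 0, 0],
    [-0.45, 0, 0.2, 0, 0, 0, 0],
    [-0.45, 0, 0.25, 0, 0, 0, 0],
    [-0.4, 0, 0.3, 0, 0, 0, 0],
  ],
)

```text
time: 15.05
eef_pos: [501.2, 336.4, 75.1]
orientation: [0.961, 0.276, -0.0, 0.0]
ft_force: [-0.1, -0.4, 1.0]
gripper_width: -0.2
```

Emit:
jog_arm(
  increments=[
    [-0.4, 0, 0.3, 0, 0, 0, 0],
    [-0.3, 0, 0.4, 0, 0, 0, 0],
    [-0.3, 0, 0.4, 0, 0, 0, 0],
    [-0.25, 0, 0.45, 0, 0, 0, 0],
    [-0.25, 0, 0.45, 0, 0, 0, 0],
  ],
)

```text
time: 15.55
eef_pos: [488.8, 328.5, 54.9]
orientation: [0.961, 0.276, -0.0, 0.0]
ft_force: [-0.2, -0.7, 0.7]
gripper_width: 0.3
```

```bash
python3 st.py; python3 pic.py p11
```

```text
15.55 [488.8 328.5  54.9] tray [[60.3 10.1]] yaw 0.56 [443.086 287.863   0.561] [-0.2 -0.7  0.7]
```

View pics/p11.png

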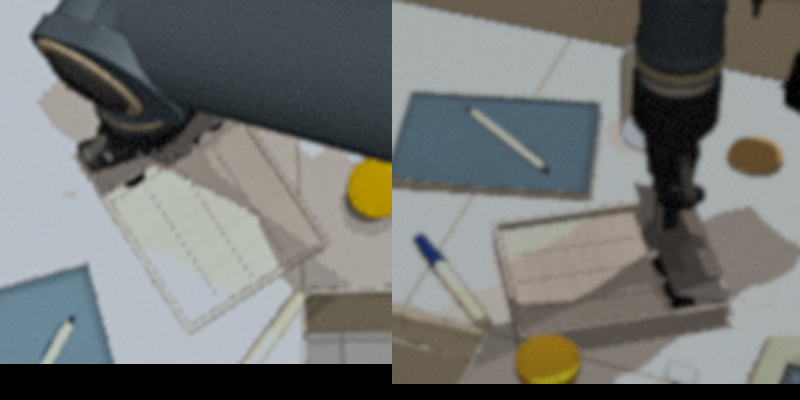

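Cover is nearly over; press it down.

Emit:
jog_arm(
  increments=[
    [-0.1, 0, 0.5, 0, 0, 0, 0],
    [-0.1, 0, 0.5, 0, 0, 0, 0],
    [-0.1, 0, 0.4, 0, 0, 0, 0],
    [0, 0, 0.3, 0, 0, 0, 0],
    [0, 0, 0.15, 0, 0, 0, 0],
  ],
)

```text
time: 16.15
eef_pos: [486.2, 326.9, 36.3]
orientation: [0.961, 0.276, -0.0, 0.0]
ft_force: [-0.9, -0.1, 1.1]
gripper_width: -0.1
```

```bash
python3 st.py; python3 pic.py p12
```

```text
16.15 [486.2 326.9  36.3] tray [[57.3 10.1]] yaw 0.56 [443.086 287.863   0.561] [-0.9 -0.1  1.1]
```

View pics/p12.png

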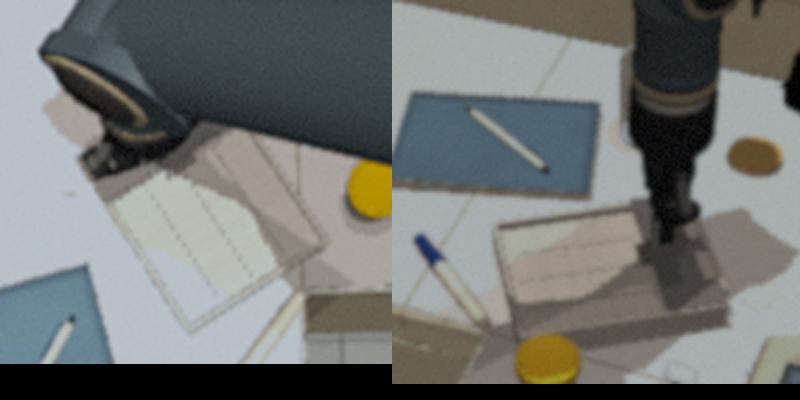

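Emit:
jog_arm(
  increments=[
    [0, 0, 0.1, 0, 0, 0, 0],
    [0, 0, 0.1, 0, 0, 0, 0],
    [0, 0, 0, 0, 0, 0, 0],
    [0, 0, 0, 0, 0, 0, 0],
    [0, 0, 0, 0, 0, 0, 0],
  ],
)

```text
time: 16.75
eef_pos: [486.6, 327.1, 36.0]
orientation: [0.961, 0.276, 0.0, 0.0]
ft_force: [-1.4, -2.8, 7.2]
gripper_width: -0.2
```

Emit:
jog_arm(
  increments=[
    [0, 0, 0.1, 0, 0, 0, 0],
    [0, 0, 0.1, 0, 0, 0, 0],
    [0, 0, 0, 0, 0, 0, 0],
    [0, 0, 0, 0, 0, 0, 0],
    [0, 0, 0, 0, 0, 0, 0],
  ],
)

```text
time: 17.25
eef_pos: [486.6, 327.2, 35.8]
orientation: [0.961, 0.276, 0.001, 0.001]
ft_force: [-4.9, -4.3, 18.9]
gripper_width: 0.2
```

Emit:
jog_arm(
  increments=[
    [0, 0, -0.5, 0, 0, 0, 0],
    [0, 0, -1.5, 0, 0, 0, 0],
    [0, 0, -3, 0, 0, 0, 0],
    [0, 0, -4, 0, 0, 0, 0],
    [0, 0, -4, 0, 0, 0, 0],
  ],
)

```text
time: 17.75
eef_pos: [486.1, 326.9, 164.4]
orientation: [0.961, 0.276, -0.0, -0.0]
ft_force: [1.2, -0.7, -0.2]
gripper_width: -0.1
```

Emit:
jog_arm(
  increments=[
    [0, 4, -1, 0, 0, 0, 0],
    [0, 4, 0, 0, 0, 0, 0],
    [0, 4, 0, 0, 0, 0, 0],
    [0, 4, 0, 0, 0, 0, 0],
    [0, 0, 0, 0, 0, 0, 0],
  ],
)

```text
time: 18.25
eef_pos: [575.2, 184.0, 173.0]
orientation: [0.963, 0.271, 0.0, 0.002]
ft_force: [-0.2, -0.4, -0.5]
gripper_width: 0.3
```

```bash
python3 st.py; python3 pic.py p13
```

```text
18.25 [575.2 184.  173. ] tray [[  56.7 -158.2]] yaw 0.549 [443.086 287.863   0.561] [-0.2 -0.4 -0.5]
```

View pics/p13.png

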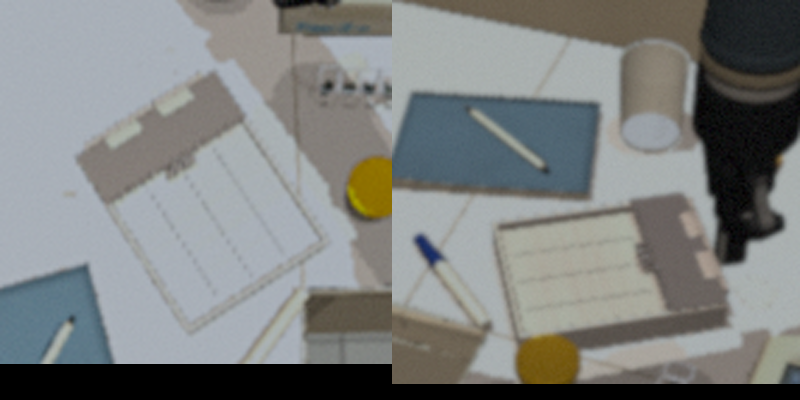

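Emit:
jog_arm(
  increments=[
    [0, 0, -2, 0, 0, 0, 0],
    [-1, 0, -3, 0, 0, 0, 0],
    [-3, 0, -1, 0, 0, 0, 0],
    [-3, 0, 0, 0, 0, 0, 0],
    [0, 0, 0, 0, 0, 0, 0],
  ],
)

```text
time: 18.85
eef_pos: [508.6, 154.2, 233.5]
orientation: [0.961, 0.277, -0.001, 0.001]
ft_force: [-0.4, 0.2, 0.6]
gripper_width: 0.1
```

```bash
python3 st.py; python3 pic.py p14
python3 - <<'E'
from plant import *
print(read_state()["qvel"].round(3)); print(finish_job())
E
```

```text
18.85 [508.6 154.2 233.5] tray [[ -15.6 -148.1]] yaw 0.562 [443.086 287.863   0.561] [-0.4  0.2  0.6]
[-0.008  0.03   0.007 -0.03   0.004 -0.003  0.001]
the job is handed in; nothing more can be done
None
```

View pics/p14.png

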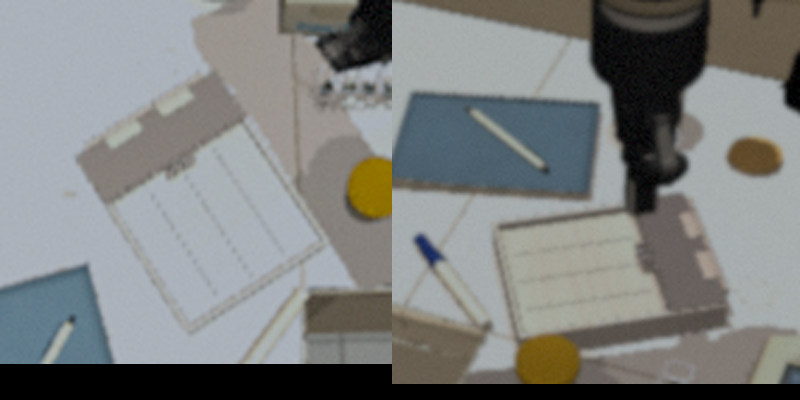

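I swept all six caps over the deck edge into the trough in three passes, two per pass, with the fingertips. Then I pushed the cover over and pressed it shut. I handed the job in at about 18.9 s of the 59 s allowed.

- **Caps:** before I moved the cover, the pictures from both cameras showed six caps in the trough and an empty deck. Some of the caps were standing on edge, below the rim.
- **Cover:** it met its stop with the fingertips at 36 mm height, and the force then rose to 19 N with almost no further movement. After I withdrew, both pictures showed it lying flat over the trough. I did not measure its angle.
- **Arm:** it stood clear of everything with about zero wrist force at hand-in.
- **Bystanders:** the yellow-lidded cup, pen and beaker looked unmoved in the last pictures, judged by eye. The petri dish is partly out of the last top picture but looks unmoved in the side one. The white-lidded cup is outside both crops, so I did not check it.
- **Disagreements:** the two cameras differed by about 4 mm across the tray, so I worked to the average. The cap network found only one cap, so I located the caps by their dark blobs in both pictures instead.

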